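Blow out the carving board's corner, then hold a printing block in it

ROBOT

A 7-joint arm with a two-finger parallel gripper is mounted at the origin on the work surface. World frame = base frame: x ahead of the robot, y to its left, z up, the work surface at z = 0. Lengths are in m, angles in rad, forces in N, time in s.
With the tool pointing down it reaches from about 0.35 to 0.9 m from the base axis. Payload 8.1 kg.
Tool frame: the origin (TCP) lies on the centre line of the jaws, within the pads' length; the fingertips stand 19 mm ahead of it and the grasp point (between the pads) is the TCP; z points along the fingers, y is the direction in which the jaws open and shut (so a half turn about z gives the same grasp; the last joint's range is limited). The gripper opens to 92 mm and grips with 3 to 60 N. Pads are 19 mm wide; open, the fingers measure 130 mm over their backs; the gripper's body (75 mm by 190 mm) begins 47 mm behind the grasp point.
Start: joints at [-1.276, 0.434, 0.025, 1.573, -0.012, 1.134, -0.075], TCP at [0.242, 0.576, 0.246] pointing down, gripper open.
Joint ranges: [-2.62, 2.62], [-0.44, 2.09], [-1.27, 1.32], [0.08, 2.57], [-1.32, 4.46], [0.12, 2], [-2.74, 2.74]. Speed limits (rad/s): [2.22, 2.22, 3.01, 3.01, 3.14, 3.14, 3.14].

INTERFACE

Orientations are given as a rotation vector (axis times angle).
In Python, from cell import monitor, imaging, workorder, outline_of gives the robot as it stands.
- The arm moves only by the tool move_arm, never from a script. Its argument "series" is a list of rows, each a list of 6 numbers: the shift along the world's x, y, z in cm, then the turn, a rotation vector about the world's x, y, z in degrees. A call has 1 to 8 rows; each row shifts and turns the commanded pose from where the row before left it; what a row does not reach is not made up. A row lasts 1/10 s, in which the tool goes at most 50 mm and 8.59 degrees, less where a joint would pass 70% of its speed; a pose out of reach is approached as far as the arm can. A call with a gripper value outside its range is refused whole. "grip" is the opening, from 0 (shut) to 1 (fully open), set as the call begins (left out, the last holds). The fingers move at their own pace and stop on an object; "force" is the grip in N (left out, the last holds). Time passes only in rows, so rows that do not move let the fingers close. It gives the time, the measured TCP pose, the force and the opening at its end, in the units of the state.
- monitor.observe(): the state, without advancing time (a new reading comes with each control period).
- imaging.get_image(name): name is "scene" or "top"; returns a dict with "color" (420x560x3 uint8, red, green, blue), "fx", "fy", "cx", "cy" (pixels), "dist_coeffs" ([k1, k2, p1, p2, k3] as OpenCV has them; the pictures are not rectified), "rvec" (rotation vector, rad) and "tvec" (3), from world to camera coordinates, as OpenCV has them. Camera axes: x right, y down, z forward; pixel columns grow to the right and rows downward; lengths in m; the calibration is good to about 2 mm. A picture is of the moment at which its call begins. There is no depth.
- workorder.sign_off(): hands the job in, once; it reports no verdict.
Trained networks look in the newest picture that a camera, given by its name, has taken for a name from the list of things; names that differ only in an ending like _2 or _b are one class to them, and where a whole thing is asked for, a point or a joint stands for the part that bears it (a point fixed in the world has none). Each returns a list of dicts, best first, with "p" (0 to 1); they miss things now and then, are a little off and sometimes report something else, mostly with a low value. They report only what shows in the picture. A call takes as long as a camera call.
- outline_of(camera, thing): "mask" (420x560 bool, what is visible of it) and "rect" ([left, top, width, height] in pixels, round what is visible of it).
The state is a dict: "clock": time; "joints": joint angles; "dq": joint speeds; "joint_efforts": joint torques, N m; "position": TCP position; "ee_rot": TCP orientation; "force": force on the tool from outside, world axes, zero at the start; "ft_torque": the same for the moment, N m; "width": opening from 0.0 (shut) to 1.0 (fully open).
Only numpy, scipy, OpenCV 4.12 (cv2) and the standard library are available. Lean on these libraries where they do the work, as an engineer would, in place of code of your own. Each camera call takes 0.05 s, during which the arm holds its last target. There are 200 camera calls.

TASK

Clear the chips out of the carving board's corner with the bench blow gun that is fixed beside it: squeeze its trigger all the way for a second and let it spring back. Then set the long lino printing block flat on the board, lino face up, and press it into the corner, its long side flush against the long fence and its end flush against the short fence. Finish while still gripping it and pressing it firmly against both fences, ready for cutting, and leave everything else on the table where it is.

Things in the scene. Friction and masses are not known exactly. Their poses are not given: they have to be found in the camera images.
- block_center (a point): centre (half-way up) of the loose printing block: a wooden block with a grey lino face on top, 100 mm (its x) x 60 mm (its y) x 36 mm high (z up), about 160 g, lying lino side up on the table; either end may go to the short fence
- jig: the fixed plywood carving board, 200 mm (its x) x 240 mm (its y) x 16 mm thick; origin at the centre of its underside on the table. Two wooden fences 10 mm high and 20 mm wide stand on it, with their tops 26 mm above the table: the long one along its +x (far) edge, the short one along its +y (left) edge
- corner (a point): inner corner of the two fences, on top of the board (16 mm above the table), axes as the board's: the long fence's face is the plane x = 0, running to -y for 220 mm, the short fence's the plane y = 0, running to -x for 150 mm; open at negative x and y. The block in its place has its centre at (-30, -50, 18) mm here, its x axis along y
- fence_long: the long fence, fixed to the board, 240 mm along its y; origin at the centre of its underside; its inner face is 10 mm to -x
- fence_short: the short fence, fixed to the board, 150 mm along its x; origin at the centre of its underside; its inner face is 10 mm to -y
- blowgun: bench blow gun fixed to the table at the board's left (+y); it lies level, grip along its x; origin on the table below the grip's axis. Grip: round bar 27 mm thick, axis at z = 95 mm, x = -78 to 30. Riser pipe at x = -98 (to z = 108), valve head at x = 28 to 62 (to z = 110); a nozzle tube runs from it to -y and bends down, its end at (48, -118, 67) mm, above and beside the corner
- squeeze (a point): where to squeeze grip and trigger together, from above, along this point's y: (-18, -4, 95) mm in the gun's frame, axes as the gun's, z up. From this point the back of the grip is at y = +18 mm; the trigger's outer face at about y = -35 mm released, -18 mm squeezed. Free above and below
- trigger (a joint): angle of the blow gun's trigger: 0 released, 0.33 rad squeezed all the way. Dark flat steel lever, 88 mm long, 20 mm high, in front (-y) of the grip, pivoted at (31, -18.5, 95) mm in the gun's frame, free end towards -x; a spring returns it; at the squeeze point it takes about 4 N to start and 10 N to squeeze fully
- small_block: small square printing block, 50 x 50 x 24 mm, origin at the centre of its underside. Leave it alone
- ink_tin: upright round ink tin, 72 mm across, 50 mm tall, origin at the centre of its underside. Leave it alone
- baren: turned wooden baren (rubbing pad): disc 96 mm across, 12 mm thick, with a knob on top to 43 mm; origin at the centre of its underside. Leave it alone
- gouge: wood-handled gouge lying flat, 125 mm long along its x, 28 mm thick; origin under its middle. Leave it alone
- brayer: ink roller lying flat: rubber roller 38 mm across and 100 mm wide at x = +75 mm, dark wooden handle from x = 0 to -100 mm. Leave it alone
- pen_pot: white pot of pens and pencils, 80 mm across, pot 85 mm and pens to 172 mm tall; origin at the centre of its underside. Leave it alone
- mug: blue mug, 80 mm across and 92 mm tall, handle at its +y; origin at the centre of its underside. Leave it alone

How it is judged:
On the way, in this order (a step that is already met when the one before it is completed fails the run):
1. the trigger of the blow gun is squeezed all the way (beyond 0.25 of 0.33 rad) for a second (0.8 s at least) (value of joint trigger above 0.25 rad), for 0.8 s.
2. the trigger has sprung back (value of joint trigger below 0.04 rad), for 0.1 s.
3. the block is pressed into the corner, flush with both fences (x of block_center in the frame of corner between -0.0325 and -0.0275 m and y of block_center in the frame of corner between -0.0525 and -0.0475 m and z of block_center in the frame of corner between 0.015 and 0.0205 m and angle between the x axis of block_center and the y axis of corner, either way round below 0.03 rad and angle between block_center's own z axis and vertical below 0.03 rad and contact force between block and fence_long above 1.5 N and contact force between block and fence_short above 1.5 N and contact force between the fingers and block above 1 N), for 0.3 s.
At the end, for the whole second after the job is handed in: Block flat on the board and square to the fences (1.7 degrees), within 2.5 mm of its place against each; it pushes on each fence with more than 1.5 N, is held by the fingers (over 1 N), at rest; trigger released (below 0.04 rad) (all of step 3 and value of joint trigger below 0.04 rad and linear speed of block below 0.01 m/s); the arm keeps its last pose, push and grip.
It fails at once if another thing on the table is moved more than 25 mm (distance of any of small_block, ink_tin, baren, gouge, brayer, pen_pot, mug from where it was at the start of the episode above 0.025 m).
It also fails if it takes over 64 s, if anything falls off the work surface, if the arm or the gripper's body presses on something with over 40 N, if the wrist force passes 120 N, or if a joint passes its speed limit or range.

## Working session

There is one attempt and no reset: what is moved stays moved. The work goes in short steps, Python scripts to look and compute and a tool call to move; the robot and the scene stay as the last step left them, time stands still between calls to the robot, and variables do not carry over. Pictures are saved under pics/ and viewed, about 8 in all and at most 12, crops included, and the job is handed in when it is done.

Besides the shell and the picture viewer there is one more tool, called after "Emit:" in YAML: its name, and indented under it one key for each argument. move_arm: Moves the arm, as the interface text tells. Its arguments: {"type":"object","properties":{"series":{"type":"array"},"grip":{"type":"number"},"force":{"type":"number"}},"required":["series"]}

```bash
mkdir -p pics; cat > h.py <<'E'
import numpy as np, cv2
from cell import monitor, imaging, workorder, outline_of
def cam(n):
    return imaging.get_image(n)
def K(i): return np.array([[i['fx'],0,i['cx']],[0,i['fy'],i['cy']],[0,0,1.]]), np.array(i['dist_coeffs'],float)
def proj(i,P):
    k,d=K(i); return cv2.projectPoints(np.array(P,float).reshape(-1,1,3),np.array(i['rvec'],float),np.array(i['tvec'],float),k,d)[0].reshape(-1,2)
def back(i,uv,z):
    k,d=K(i); R=cv2.Rodrigues(np.array(i['rvec'],float))[0]; t=np.array(i['tvec'],float).ravel()
    n=cv2.undistortPoints(np.array(uv,float).reshape(-1,1,2),k,d).reshape(-1,2)
    r=np.c_[n,np.ones(len(n))]@R; c=-R.T@t
    return c+r*((z-c[2])/r[:,2])[:,None]
E
python3 - <<'E'
from h import *
for n in ("top","scene"):
    i=cam(n); cv2.imwrite(f'pics/{n}0.png',cv2.cvtColor(i['color'],cv2.COLOR_RGB2BGR))
    R=cv2.Rodrigues(np.array(i['rvec'],float))[0]; print(n,i['fx'],'campos',-R.T@np.array(i['tvec']).ravel())
    for t in ("block_center","jig","fence_long","fence_short","blowgun","trigger","small_block","ink_tin","baren","gouge","brayer","pen_pot","mug"):
        for o in outline_of(n,t)[:2]:
            m=o['mask'].astype(np.uint8)
            if not m.any(): continue
            b=cv2.minAreaRect(cv2.findNonZero(m)); 
            print(t,round(o['p'],2),o['rect'],'rect->world z=.02',np.round(back(i,[b[0]]+list(cv2.boxPoints(b)),.02)[:,:2],3).tolist())
print(monitor.observe())
E
```

```text
top 445.9169890222741 campos [ 0.49509793 -0.05101522  1.05279597]
block_center 0.77 [376.7, 178.7, 52.3, 54.5] rect->world z=.02 [[0.595, -0.336], [0.572, -0.276], [0.659, -0.344], [0.618, -0.397], [0.531, -0.329]]
block_center 0.41 [114.8, 218.3, 72.8, 87.2] rect->world z=.02 [[0.479, 0.252], [0.388, 0.337], [0.583, 0.328], [0.571, 0.167], [0.377, 0.178]]
jig 0.86 [187.6, 200.3, 114.2, 97.0] rect->world z=.02 [[0.506, 0.032], [0.6, 0.163], [0.617, -0.084], [0.414, -0.097], [0.397, 0.145]]
fence_long 0.56 [189.6, 204.5, 103.9, 17.2] rect->world z=.02 [[0.596, 0.037], [0.599, 0.159], [0.616, -0.082], [0.594, -0.084], [0.576, 0.157]]
fence_short 0.81 [188.1, 220.1, 13.6, 63.2] rect->world z=.02 [[0.504, 0.141], [0.579, 0.157], [0.58, 0.135], [0.43, 0.124], [0.429, 0.146]]
blowgun 0.91 [112.7, 216.8, 72.2, 87.9] rect->world z=.02 [[0.481, 0.253], [0.391, 0.338], [0.586, 0.328], [0.573, 0.167], [0.379, 0.179]]
trigger 0.47 [135.9, 236.0, 14.7, 38.7] rect->world z=.02 [[0.497, 0.261], [0.536, 0.289], [0.543, 0.273], [0.458, 0.234], [0.452, 0.25]]
small_block 0.87 [326.6, 191.1, 26.3, 26.
[... 3793 characters left out ...]
[0.707, -0.372], [0.76, -0.435]]
{'clock': 1.4, 'joints': array([-1.27561466,  0.43450317,  0.02499287,  1.57320597, -0.01159708,
        1.13398314, -0.07508689]), 'dq': array([-0.00033746,  0.00130235, -0.00048928, -0.00075969, -0.00148825,
       -0.00074915, -0.0007972 ]), 'joint_efforts': array([-3.36510084e-04, -6.67647743e+01,  9.84049626e-01, -3.14820814e+01,
       -6.06546714e-02,  3.24322237e-02,  4.48153548e-05]), 'position': array([0.2421361 , 0.57620641, 0.24573747]), 'ee_rot': array([6.20817974e-01, 3.07962351e+00, 6.85940913e-05]), 'force': array([ 0.4058785 , -0.73277947, -0.91155883]), 'ft_torque': array([-0.02878626,  0.02992226, -0.01947759]), 'width': 0.9988260666756954}
```

```bash
ls .
```

```text
h.py
pics
```

```bash
python3 - <<'E'
import cv2
a=cv2.imread('pics/top0.png')[190:310,105:305]; b=cv2.imread('pics/scene0.png')[140:260,255:455]
cv2.imwrite('pics/top0c.png',cv2.resize(a,None,fx=4,fy=4,interpolation=2)); cv2.imwrite('pics/scene0c.png',cv2.resize(b,None,fx=4,fy=4,interpolation=2))
E
```

```text
(no output)
```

View pics/top0.png

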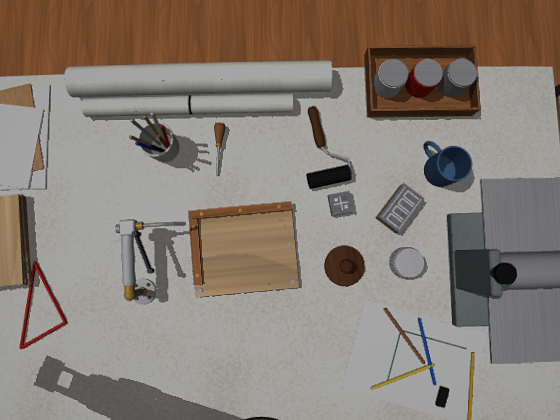

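View pics/top0c.png

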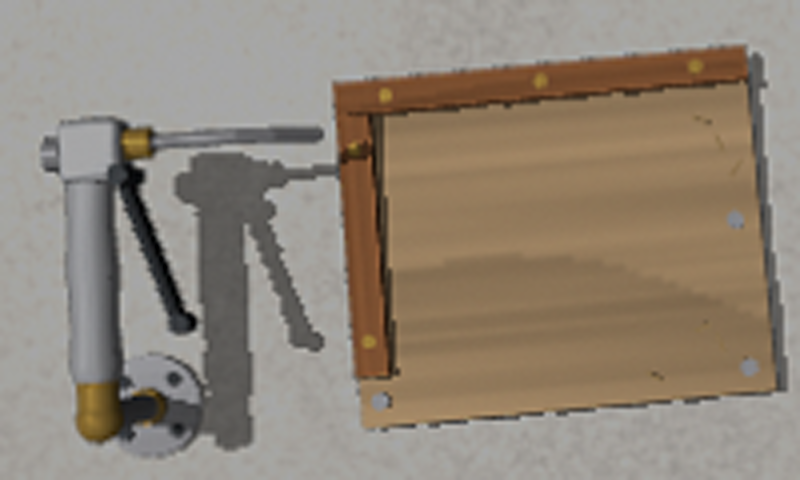

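View pics/scene0c.png

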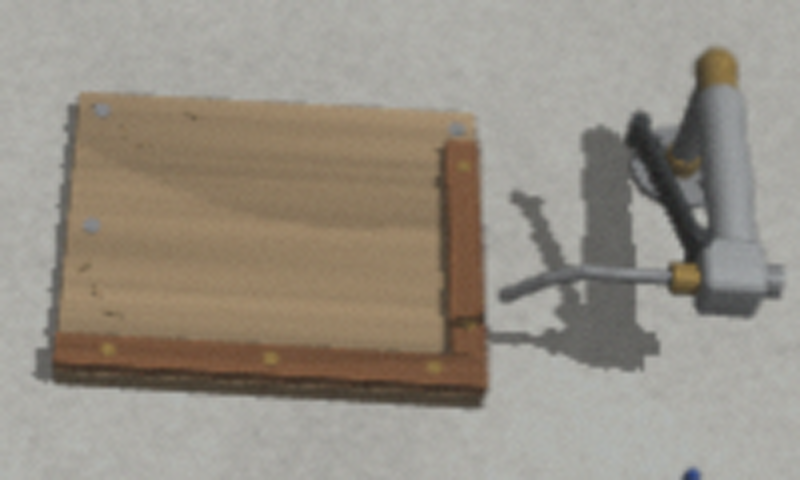

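```bash
cat > fit.py <<'E'
from h import *
from scipy.optimize import least_squares, minimize
def tf(p,P): 
    c,s=np.cos(p[2]),np.sin(p[2]); P=np.array(P,float)/1000
    return np.c_[p[0]+c*P[:,0]-s*P[:,1],p[1]+s*P[:,0]+c*P[:,1],P[:,2]]
def ptfit(obs,p0):
    f=lambda p: np.concatenate([(proj(i,tf(p,P))-uv).ravel() for i,P,uv in obs])
    r=least_squares(f,p0,loss='soft_l1',f_scale=.7); return r.x,f(r.x).reshape(-1,2)
def hullfit(ims,P,p0):
    def cost(p,out=False):
        c=0
        for i,m in ims:
            S=4; h=np.zeros((420*S,560*S),np.uint8)
            q=cv2.convexHull(((proj(i,tf(p,P))+.5)*S).astype(np.int32)); cv2.fillConvexPoly(h,q,1)
            M=cv2.resize(m.astype(np.uint8),None,fx=S,fy=S,interpolation=0)
            c+=1-(h&M).sum()/(h|M).sum()
        return c
    r=minimize(cost,p0,method='Nelder-Mead',options=dict(initial_simplex=np.array(p0)+np.array([[0,0,0],[.01,0,0],[0,.01,0],[0,0,.1]]),xatol=1e-4,fatol=1e-4)); return r.x,r.fun
def box(x,y,z): return [(a,b,c) for a in(-x/2,x/2) for b in (-y/2,y/2) for c in (0,z)]
E
python3 - <<'E'
from fit import *
T,S=cam('top'),cam('scene')
u=lambda l,o:(np.array(l,float)+.5)/4-.5+np.array(o)
to,so=(105,190),(255,140)
jt=[(100,120,26),(100,-120,26),(-100,-120,16),(-100,120,16),(-70,120,26)]; jtu=u([(333,82),(745,45),(777,390),(364,428),(358,378)],to)
js=[(100,-120,0),(100,120,0),(-100,-120,16),(-100,120,16)]; jsu=u([(55,382),(485,406),(80,94),(475,115)],so)
for o in ([(T,jt,jtu)],[(S,js,jsu)],[(T,jt,jtu),(S,js,jsu)]):
    p,r=ptfit(o,[.506,.03,.08]); print('jig',p.round(4)); 
print(r.round(2).tolist()); print('corner',tf(p,[(80,100,16)]))
gt=[(48,-118,67),(45,0,110),(-98,0,95)]; gtu=u([(322,133),(90,149),(98,412)],to)
gs=[(48,-118,67),(45,0,110)]; gsu=u([(503,296),(730,265)],so)
for o in ([(T,gt,gtu)],[(S,gs,gsu)],[(T,gt,gtu),(S,gs,gsu)]):
    p,r=ptfit(o,[.48,.25,.08]); print('gun',p.round(4))
print(r.round(2).tolist(),'squeeze',tf(p,[(-18,-4,95)]))
print('axis check top grip z95', back(T,u([(92,190),(99,380)],to),.095), 'fit axis',tf(p,[(20,0,95),(-80,0,95)]))
ms=[(i,outline_of(n,'block_center')[0]['mask']) for n,i in(('top',T),('scene',S))]
for m in (ms,ms[:1],ms[1:]): print('block',hullfit(m,box(100,60,36),[.595,-.335,.95]))
E
```

```text
jig [0.5068 0.0295 0.0758]
jig [0.507  0.0329 0.0777]
jig [0.5068 0.0309 0.0756]
[[-0.47, 0.12], [-0.4, -0.26], [-0.17, 0.02], [-0.84, 0.23], [-1.18, -0.08], [-0.93, 0.57], [-1.05, 0.52], [-0.83, -1.42], [-0.4, -1.48]]
corner [[0.57898985 0.13668213 0.016     ]]
gun [0.5134 0.2709 0.0254]
gun [0.5142 0.2715 0.0406]
gun [0.5139 0.2711 0.0293]
[[0.09, -0.02], [-1.11, -1.42], [0.38, 0.09], [-1.92, -0.67], [0.93, -0.25]] squeeze [[0.49597584 0.26661799 0.095     ]]
axis check top grip z95 [[0.53456348 0.27371603 0.095     ]
 [0.43300822 0.26870423 0.095     ]] fit axis [[0.53384211 0.27173128 0.095     ]
 [0.43388517 0.26879705 0.095     ]]
block (array([ 0.59508762, -0.3349155 ,  2.46127633]), np.float64(0.09352023879218019))
block (array([ 0.59527716, -0.33587396,  2.47112309]), np.float64(0.03846524631254222))
block (array([ 0.59519488, -0.33376743,  2.45680889]), np.float64(0.03461738677771997))
```

The top view shows the board (inner corner at about px 201,218) with the blow gun to its left. The block is at about px (400,208), and nothing is in the way of the gun. The fitted poses agree between the two cameras to about 3 mm, so I'm moving above the squeeze point.

Emit:
move_arm:
  series:
    - [3.1,-3.8,0,0,0,3.1]
    - [3.1,-3.8,0,0,0,3.1]
    - [3.1,-3.8,0,0,0,3.1]
    - [3.1,-3.8,0,0,0,3.1]
    - [3.1,-3.8,0,0,0,3.1]
    - [3.1,-3.8,0,0,0,3.1]
    - [3.1,-3.8,0,0,0,3.1]
    - [3.1,-3.8,0,0,0,3.1]
  grip: 1
  force: 25

```text
clock: 2.4
position: [0.4912, 0.2706, 0.2461]
ee_rot: [-0.059, 3.14, 0.001]
force: [0.4, -0.1, -0.2]
width: 1.002
```

Emit:
move_arm:
  series:
    - [0.5,-0.4,-3,0,0,0]
    - [0,0,-3,0,0,0]
    - [0,0,-3,0,0,0]
    - [0,0,-2.5,0,0,0]
    - [0,0,0,0,0,0]
    - [0,0,0,0,0,0]

```text
clock: 3.0
position: [0.4953, 0.2683, 0.1311]
ee_rot: [0.055, -3.141, 0.0]
force: [0.7, 0.7, 0.5]
width: 1.002
```

Emit:
move_arm:
  series:
    - [0.1,-0.2,-1.2,0,0,0]
    - [0,0,-1.2,0,0,0]
    - [0,0,-1.2,0,0,0]
    - [0,0,0,0,0,0]
    - [0,0,0,0,0,0]

```text
clock: 3.5
position: [0.4959, 0.2661, 0.0944]
ee_rot: [0.055, -3.14, 0.001]
force: [-0.9, -0.1, -0.0]
width: 0.998
```

```bash
python3 - <<'E'
from h import *
i=cam('scene'); b=cv2.cvtColor(i['color'],cv2.COLOR_RGB2BGR)[100:250,340:500]
cv2.imwrite('pics/s1.png',cv2.resize(b,None,fx=4,fy=4,interpolation=2)); print(monitor.observe()['force'])
E
```

```text
[-0.0413275  -0.46552407  0.36030215]
```

View pics/s1.png

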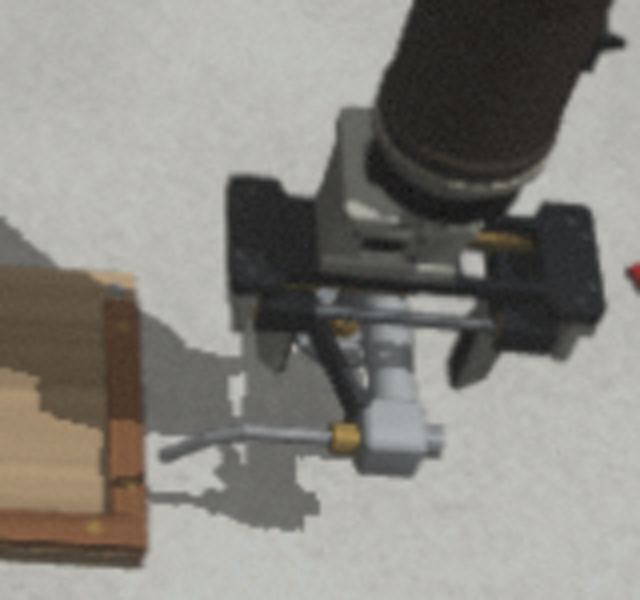

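The fingers straddle the grip and trigger: the left finger is outside the trigger at about crop px (275,340), the right one outside the grip at about (470,350). Neither is touching. Now I'll squeeze.

Emit:
move_arm:
  series:
    - [0,0,0,0,0,0]
    - [0,0,0,0,0,0]
    - [0,0,0,0,0,0]
    - [0,0,0,0,0,0]
    - [0,0,0,0,0,0]
    - [0,0,0,0,0,0]
    - [0,0,0,0,0,0]
    - [0,0,0,0,0,0]
  grip: 0
  force: 30

```text
clock: 4.35
position: [0.495, 0.2696, 0.0943]
ee_rot: [0.058, -3.14, -0.006]
force: [-0.8, 7.8, -7.7]
width: 0.381
```

Closed to 35 mm, the expected 36 mm within error, so the trigger is fully squeezed. I'll hold it.

Emit:
move_arm:
  series:
    - [0,0,0,0,0,0]
    - [0,0,0,0,0,0]
    - [0,0,0,0,0,0]
    - [0,0,0,0,0,0]
    - [0,0,0,0,0,0]
    - [0,0,0,0,0,0]
    - [0,0,0,0,0,0]

```text
clock: 5.05
position: [0.495, 0.2696, 0.0943]
ee_rot: [0.059, -3.14, -0.006]
force: [-1.6, 9.7, -8.8]
width: 0.38
```

Emit:
move_arm:
  series:
    - [0,0,0,0,0,0]
    - [0,0,0,0,0,0]
    - [0,0,0,0,0,0]
    - [0,0,0,0,0,0]
    - [0,0,0,0,0,0]
    - [0,0,0,0,0,0]

```text
clock: 5.65
position: [0.495, 0.2696, 0.0943]
ee_rot: [0.059, -3.14, -0.006]
force: [-1.7, 9.5, -8.3]
width: 0.38
```

Emit:
move_arm:
  series:
    - [0,0,0,0,0,0]
    - [0,0,0,0,0,0]
    - [0,0,0,0,0,0]
    - [0,0,0,0,0,0]
    - [0,0,0,0,0,0]
    - [0,0,0,0,0,0]
    - [0,0,0,0,0,0]
    - [0,0,0,0,0,0]
  grip: 1

```text
clock: 6.45
position: [0.4958, 0.2665, 0.0948]
ee_rot: [0.056, -3.141, -0.0]
force: [0.2, 1.3, -0.3]
width: 0.985
```

Emit:
move_arm:
  series:
    - [0,0,2,0,0,0]
    - [0,0,4,0,0,0]
    - [0,0,5,0,0,0]
    - [0,-3,4,0,0,0]
    - [0,-5,0,0,0,0]
    - [0,-5,0,0,0,0]
    - [0,-5,0,0,0,0]
    - [0,0,0,0,0,0]

```text
clock: 7.25
position: [0.496, 0.0785, 0.2451]
ee_rot: [-0.04, 3.141, -0.004]
force: [0.6, -0.3, -0.1]
width: 0.999
```

```bash
python3 - <<'E'
from h import *
i=cam('scene'); b=cv2.cvtColor(i['color'],cv2.COLOR_RGB2BGR)[140:260,255:455]
cv2.imwrite('pics/s2.png',cv2.resize(b,None,fx=4,fy=4,interpolation=2)); s=monitor.observe(); print(s['position'],s['force'],s['joints'])
E
```

```text
[0.49609919 0.08247203 0.24508563] [-0.24943258  0.8929856   0.14511148] [-0.38190565  0.23476767  0.13488924  1.87439773 -0.03549554  1.03454128
  1.36673294]
```

View pics/s2.png

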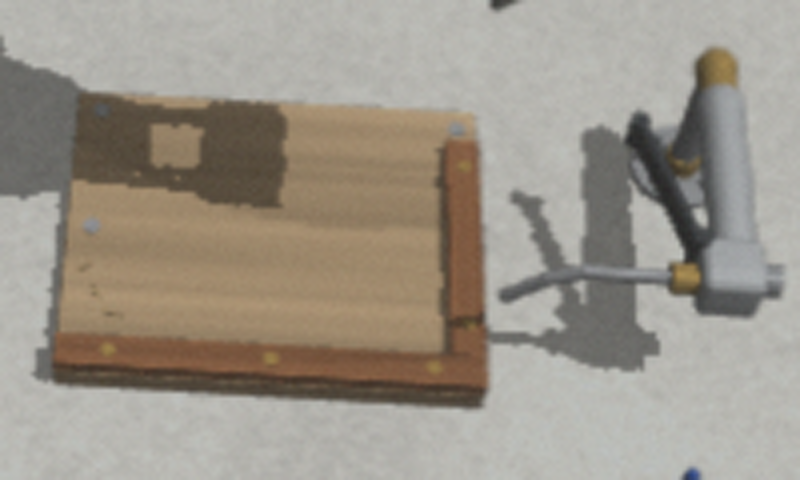

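The trigger is back where it started, with its free end at crop (640,118). Now to the block.

Emit:
move_arm:
  series:
    - [1.1,-4.6,0,0,0,-4.5]
    - [1.1,-4.6,0,0,0,-4.5]
    - [1.1,-4.6,0,0,0,-4.5]
    - [1.1,-4.6,0,0,0,-4.5]
    - [1.1,-4.6,0,0,0,-4.5]
    - [1.1,-4.6,0,0,0,-4.5]
    - [1.1,-4.6,0,0,0,-4.5]
    - [1.1,-4.6,0,0,0,-4.5]

```text
clock: 8.1
position: [0.5854, -0.2819, 0.2445]
ee_rot: [0.92, 3.004, 0.002]
force: [0.7, 0.5, 0.1]
width: 0.998
```

Emit:
move_arm:
  series:
    - [1.1,-5,0,0,0,-4.9]
    - [0,0,-4,0,0,0]
    - [0,0,-4,0,0,0]
    - [0,0,-4,0,0,0]
    - [0,0,0,0,0,0]
    - [0,0,0,0,0,0]

```text
clock: 8.7
position: [0.5955, -0.3296, 0.1249]
ee_rot: [-1.044, -2.962, -0.001]
force: [0.0, 0.1, 1.1]
width: 1.004
```

```bash
python3 - <<'E'
from h import *
from scipy.spatial.transform import Rotation as Ro
s=monitor.observe(); R=Ro.from_rotvec(s['ee_rot']).as_matrix(); print(s['position'],s['force'],'tooly deg',np.degrees(np.arctan2(R[1,1],R[0,1])),R[:,2])
E
```

```text
[ 0.59549067 -0.329558    0.12489554] [0.04200803 0.14213094 1.05038476] tooly deg 51.178345255356035 [-9.15746708e-04  8.69660668e-04 -9.99999203e-01]
```

Emit:
move_arm:
  series:
    - [0,-0.5,-3,0,0,0]
    - [0,0,-3,0,0,0]
    - [0,0,-2,0,0,0]
    - [0,0,-1.3,0,0,0]
    - [0,0,0,0,0,0]
    - [0,0,0,0,0,0]

```text
clock: 9.3
position: [0.5961, -0.3361, 0.0336]
ee_rot: [1.045, 2.96, -0.0]
force: [-0.1, 0.3, 0.2]
width: 1.0
```

Emit:
move_arm:
  series:
    - [0,0,0,0,0,0]
    - [0,0,0,0,0,0]
    - [0,0,0,0,0,0]
    - [0,0,0,0,0,0]
    - [0,0,0,0,0,0]
    - [0,0,0,0,0,0]
    - [0,0,0,0,0,0]
  grip: 0
  force: 40

```text
clock: 10.0
position: [0.5951, -0.3356, 0.032]
ee_rot: [1.046, 2.962, 0.0]
force: [-0.5, 1.2, 3.7]
width: 0.647
```

Emit:
move_arm:
  series:
    - [0,0,1,0,0,0]
    - [0,0,3,0,0,0]
    - [0,0,4,0,0,0]
    - [0,0,4,0,0,0]
    - [0,0,0,0,0,0]
    - [0,0,0,0,0,0]

```text
clock: 10.6
position: [0.595, -0.3358, 0.1527]
ee_rot: [1.046, 2.961, -0.0]
force: [-0.8, 0.5, -3.1]
width: 0.646
```

Emit:
move_arm:
  series:
    - [-0.6,4.5,0,0,0,-5.2]
    - [-0.6,4.5,0,0,0,-5.2]
    - [-0.6,4.5,0,0,0,-5.2]
    - [-0.6,4.5,0,0,0,-5.2]
    - [-0.6,4.5,0,0,0,-5.2]
    - [-0.6,4.5,0,0,0,-5.2]
    - [-0.6,4.5,0,0,0,-5.2]
    - [-0.6,4.5,0,0,0,-5.2]

```text
clock: 11.4
position: [0.5451, 0.0261, 0.1502]
ee_rot: [-2.033, -2.393, 0.004]
force: [0.8, 0.3, -1.9]
width: 0.651
```

Emit:
move_arm:
  series:
    - [-0.3,4.7,0,0,0,-5.3]
    - [0,0,-1,0,0,0]
    - [0,0,-2,0,0,0]
    - [0,0,-1,0,0,0]
    - [0,0,0,0,0,0]
    - [0,0,0,0,0,0]
    - [0,0,0,0,0,0]

```text
clock: 12.1
position: [0.5443, 0.0708, 0.1122]
ee_rot: [2.139, 2.3, 0.001]
force: [0.3, -0.1, -1.8]
width: 0.65
```

```bash
python3 - <<'E'
from fit import *
from scipy.spatial.transform import Rotation as Ro
i=cam('scene'); o=outline_of('scene','block_center')
for q in o[:2]: print(q['p'],q['rect'])
b=cv2.cvtColor(i['color'],cv2.COLOR_RGB2BGR)[100:250,240:440]
cv2.imwrite('pics/s3.png',cv2.resize(b,None,fx=4,fy=4,interpolation=2))
s=monitor.observe(); R=Ro.from_rotvec(s['ee_rot']).as_matrix(); print(s['position'],s['force'],'tooly deg',np.degrees(np.arctan2(R[1,1],R[0,1])),R[:,2])
E
```

```text
0.97 [314.7, 177.0, 53.7, 30.7]
[0.54435848 0.07107974 0.11238755] [-0.04755907 -1.35337116 -1.37517366] tooly deg 4.173808028747713 [ 1.10506564e-03  3.43229859e-04 -9.99999331e-01]
```

View pics/s3.png

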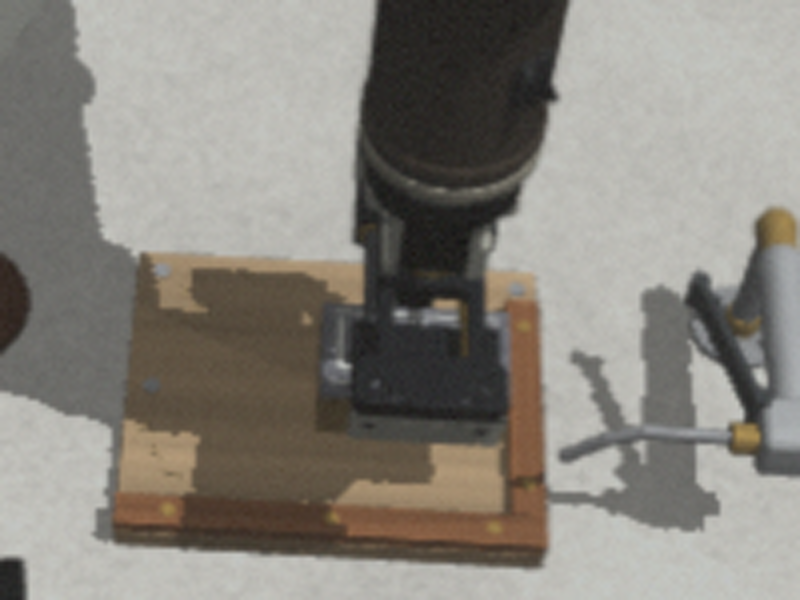

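```bash
python3 - <<'E'
from fit import *
i=cam('scene'); m=outline_of('scene','block_center')[0]['mask']
P=np.array(box(100,60,36),float); P[:,2]+=112.4-32
for d in (-8,-4,0,4,8):
    q=P.copy(); q[:,0]+=d
    uv=proj(i,tf([.5443,.0711,np.radians(4.17-90)],q)); print(d,uv.min(0).round(1),uv.max(0).round(1))
ys,xs=np.nonzero(m); print(xs.min(),xs.max(),ys.min(),ys.max())
E
```

```text
-8 [321.5 174.8] [370.8 210. ]
-4 [319.6 174.7] [368.8 209.9]
0 [317.8 174.6] [366.9 209.8]
4 [315.9 174.5] [365.  209.7]
8 [314.  174.4] [363.1 209.6]
319 368 176 207
```

Emit:
move_arm:
  series:
    - [0,0,-2,0,0,0.1]
    - [0,0,-2,0,0,0]
    - [0,0,-1.5,0,0,0]
    - [0,0,-0.5,0,0,0]
    - [0,0,-0.3,0,0,0]
    - [0,0,0,0,0,0]
    - [0,0,0,0,0,0]

```text
clock: 13.0
position: [0.5444, 0.0714, 0.0494]
ee_rot: [2.136, 2.303, 0.002]
force: [0.2, 1.0, -2.0]
width: 0.647
```

Emit:
move_arm:
  series:
    - [0,0,-0.1,0,0,0]
    - [0,0,-0.1,0,0,0]
    - [0,0,0,0,0,0]

```text
clock: 13.3
position: [0.5444, 0.0715, 0.0479]
ee_rot: [2.136, 2.303, 0.002]
force: [-3.1, 0.9, 10.9]
width: 0.652
```

Emit:
move_arm:
  series:
    - [0.3,0.02,-0.0,0,0,0]
    - [0.3,0.02,0.05,0,0,0]
    - [0.2,0.02,0,0,0,0]
    - [0.1,0.01,0,0,0,0]
    - [0.1,0.01,0,0,0,0]
    - [0,0,0,0,0,0]
    - [0,0,0,0,0,0]

```text
clock: 14.0
position: [0.5514, 0.072, 0.0478]
ee_rot: [-2.135, -2.3, 0.003]
force: [-3.1, 0.1, 2.9]
width: 0.651
```

Emit:
move_arm:
  series:
    - [0.2,0.02,0,0,0,0]
    - [0,0,0,0,0,0]
    - [0,0,0,0,0,0]

```text
clock: 14.3
position: [0.5529, 0.0721, 0.0478]
ee_rot: [-2.134, -2.3, 0.005]
force: [-14.0, -1.1, 16.4]
width: 0.65
```

Emit:
move_arm:
  series:
    - [-0.15,0.2,0,0,0,0]
    - [-0.02,0.3,0,0,0,0]
    - [-0.02,0.3,0,0,0,0]
    - [-0.01,0.2,0,0,0,0]
    - [0,0.1,0,0,0,0]
    - [0,0,0,0,0,0]
    - [0,0,0,0,0,0]

```text
clock: 15.0
position: [0.5535, 0.0799, 0.0479]
ee_rot: [2.138, 2.299, -0.004]
force: [-5.0, -10.9, 9.1]
width: 0.652
```

```bash
cat > st.py <<'E'
from h import *
from scipy.spatial.transform import Rotation as Ro
s=monitor.observe(); R=Ro.from_rotvec(s['ee_rot']).as_matrix(); print(s['position'],s['force'],s['ft_torque'],'tooly deg',np.degrees(np.arctan2(R[1,1],R[0,1])),R[:,2],s['width'])
E
python3 st.py
```

```text
[0.55353632 0.07986316 0.04788099] [ -4.97614684 -10.89370359   9.09018678] [-2.36787085  1.38619047  0.2681092 ] tooly deg 4.160313521184441 [-3.93313789e-04 -3.21183239e-03 -9.99994765e-01] 0.6516492868133592
```

Emit:
move_arm:
  series:
    - [0,0.2,0,0,0,0]
    - [0,0,0,0,0,0]
    - [0,0,0,0,0,0]

```text
clock: 15.3
position: [0.5534, 0.0817, 0.0478]
ee_rot: [2.138, 2.299, -0.005]
force: [-5.1, -12.6, 9.8]
width: 0.647
```

Emit:
move_arm:
  series:
    - [0.1,0.1,0,0,0,0]
    - [0.1,0,0,0,0,0]
    - [0,0,0,0,0,0]
    - [0,0,0,0,0,0]

```text
clock: 15.7
position: [0.5535, 0.0818, 0.0478]
ee_rot: [-2.14, -2.299, 0.009]
force: [-13.0, -14.6, 17.5]
width: 0.654
```

```bash
python3 st.py; python3 - <<'E'
from fit import *
k=.0756
for n in ('scene','top'):
    i=cam(n); o=outline_of(n,'block_center')
    if n=='scene': 
        b=cv2.cvtColor(i['color'],cv2.COLOR_RGB2BGR)[100:250,240:440]; cv2.imwrite('pics/s4.png',cv2.resize(b,None,fx=4,fy=4,interpolation=2))
    for q in o[:1]:
        ys,xs=np.nonzero(q['mask']); print(n,q['p'],xs.min(),xs.max()+1,ys.min(),ys.max()+1)
    P=np.array(box(100,60,36),float); P[:,2]+=16
    for y in (-62,-58,-54,-50):
        c=tf([.579,.1367,k],[(-30,y,0)])[0]
        uv=proj(i,tf([c[0],c[1],k-np.pi/2],P)); print(y,uv.min(0).round(1),uv.max(0).round(1))
E
```

```text
[0.55346071 0.08181936 0.04776563] [-12.99396333 -14.64892091  17.54536947] [-2.96134471  2.60880996  0.40851753] tooly deg 4.11404211285072 [-0.0041732  -0.00380709 -0.99998405] 0.6538723051836403
scene 0.69 322 369 197 225
-62 [316.3 195.7] [363.4 229.5]
-58 [318.1 195.8] [365.2 229.6]
-54 [319.9 195.9] [367.  229.7]
-50 [321.7 196. ] [368.9 229.8]
top 0.78 231 243 214 240
-62 [199.8 212.5] [247.4 243.5]
-58 [198.  212.7] [245.6 243.7]
-54 [196.3 212.8] [243.9 243.8]
-50 [194.5 213. ] [242.2 244. ]
```

View pics/s4.png

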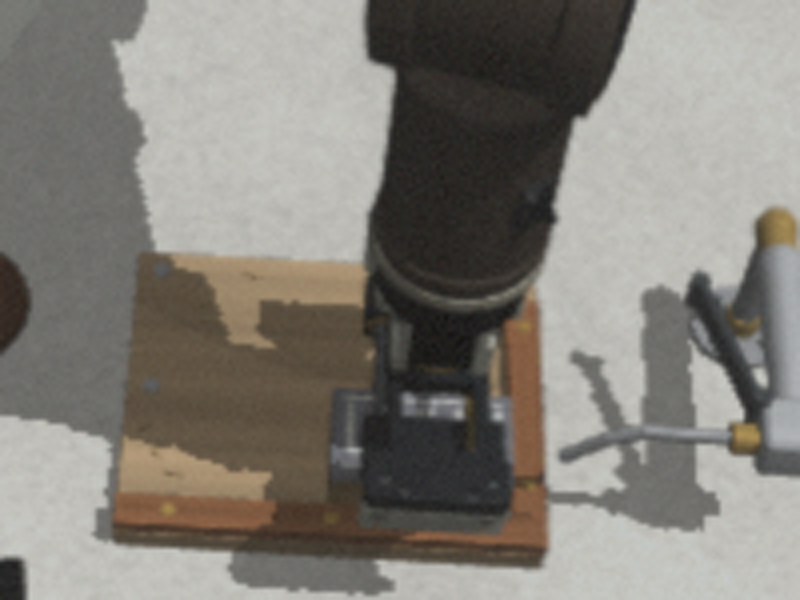

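The block looks seated: the left end of its silhouette, at px 322, matches the pose predicted for its place. To be sure it's contact and not friction, I'll ease the down force and press more to +y.

Emit:
move_arm:
  series:
    - [0,0,0.1,0,0,0]
    - [0,0.2,0,0,0,0]
    - [0,0,0,0,0,0]
    - [0,0,0,0,0,0]

```text
clock: 16.3
position: [0.5533, 0.084, 0.048]
ee_rot: [-2.139, -2.3, 0.01]
force: [-8.9, -14.2, 7.1]
width: 0.649
```

Emit:
move_arm:
  series:
    - [0,0.2,0,0,0,0]
    - [0,0,0,0,0,0]
    - [0,0,0,0,0,0]

```text
clock: 16.6
position: [0.5533, 0.0841, 0.048]
ee_rot: [2.14, 2.298, -0.012]
force: [-9.0, -18.3, 7.1]
width: 0.648
```

```bash
python3 st.py
```

```text
[0.55330206 0.08412265 0.04800869] [ -8.98010173 -18.26648543   7.08467892] [-4.10655019  2.1565206   0.66265304] tooly deg 4.081811700265138 [-0.00459351 -0.00636251 -0.99996921] 0.6483800576149583
```

Emit:
move_arm:
  series:
    - [0,0.2,0.05,0,0,0]
    - [0,0.1,0,0,0,0]
    - [0,0,0,0,0,0]
    - [0,0,0,0,0,0]
  force: 50

```text
clock: 17.0
position: [0.5533, 0.0844, 0.0484]
ee_rot: [2.14, 2.295, -0.016]
force: [-8.0, -27.3, 6.4]
width: 0.648
```

```bash
python3 st.py;  python3 - <<'E'
from fit import *
i=cam('scene'); o=outline_of('scene','block_center')
for q in o[:1]:
    ys,xs=np.nonzero(q['mask']); print(q['p'],q['rect'],xs.min(),xs.max()+1,ys.min(),ys.max()+1)
i=cam('top'); b=cv2.cvtColor(i['color'],cv2.COLOR_RGB2BGR)[190:270,170:310]; cv2.imwrite('pics/t4.png',cv2.resize(b,None,fx=5,fy=5,interpolation=2))
E
```

```text
[0.55329815 0.08435638 0.0483964 ] [ -8.01601249 -27.25171935   6.38687961] [-5.98729324  2.04893264  0.95633821] tooly deg 3.9947729118681328 [-0.00454594 -0.0094686  -0.99994484] 0.6484256692257966
0.72 [319.8, 198.4, 51.0, 29.1] 323 371 197 226
```

View pics/t4.png

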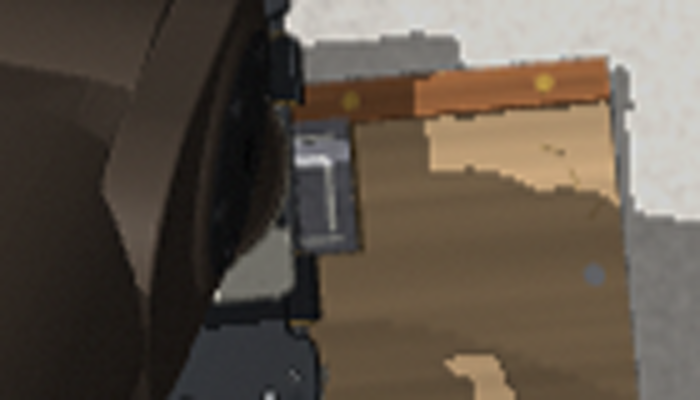

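Emit:
move_arm:
  series:
    - [0.2,-0.1,0,0.5,0,0.2]
    - [0.1,0,0,0,-0.2,0.1]
    - [0,0,0,0,0,0]
    - [0,0,0,0,0,0]

```text
clock: 17.55
position: [0.5534, 0.084, 0.0479]
ee_rot: [-2.134, -2.298, 0.006]
force: [-17.5, -24.4, 13.3]
width: 0.651
```

```bash
python3 st.py
```

```text
[0.5534308  0.08404732 0.0478978 ] [-17.52374322 -24.35039349  13.29887691] [-5.45898207  4.04197584  0.15614315] tooly deg 4.246649930710086 [-6.46609935e-03  7.60965163e-04 -9.99978805e-01] 0.6509353848324811
```

Emit:
move_arm:
  series:
    - [0.2,0,0,0,-0.3,0.1]
    - [0,0,0,0,0,0]
    - [0,0,0,0,0,0]
    - [0,0,0,0,0,0]

```text
clock: 17.95
position: [0.5534, 0.084, 0.0478]
ee_rot: [-2.133, -2.3, 0.004]
force: [-24.8, -25.1, 21.9]
width: 0.648
```

```bash
python3 st.py
```

```text
[0.55338646 0.08402259 0.0477763 ] [-24.77788555 -25.12935562  21.88818713] [-5.4930534   5.53130588 -0.01848689] tooly deg 4.3133245462312235 [-0.00505021  0.00128159 -0.99998643] 0.6477964770572131
```

Emit:
move_arm:
  series:
    - [0,0,0.1,0,0,0]
    - [0,0,0,0,0,0]
    - [0,0,0,0,0,0]
    - [0,0,0,0,0,0]
    - [0,0,0,0,0,0]
    - [0,0,0,0,0,0]

```text
clock: 18.55
position: [0.5534, 0.084, 0.0479]
ee_rot: [-2.133, -2.301, 0.005]
force: [-20.6, -24.6, 8.0]
width: 0.651
```

```bash
python3 st.py; python3 - <<'E'
from h import *
i=cam('scene')
cv2.imwrite('pics/s5.png',cv2.cvtColor(i['color'],cv2.COLOR_RGB2BGR))
E
```

```text
[0.55343643 0.0840313  0.04786638] [-20.62113177 -24.6150841    8.02781065] [-5.39175426  4.65150755 -0.14689307] tooly deg 4.322487973439618 [-5.10815954e-03  5.18248731e-04 -9.99986819e-01] 0.6509698796768767
```

View pics/s5.png

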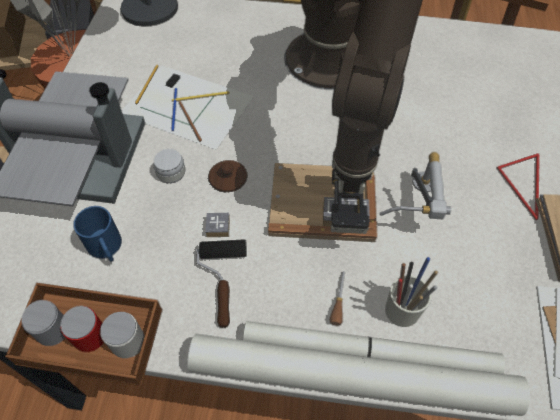

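The picture shows the block in the corner (about px 347,210). The nozzle is clear of the gripper, the trigger is released, and the other items are in place. The arm holds steady with about 20 N and 25 N on the fences, so I'm handing in.

```bash
python3 -c "
from cell import workorder; print(workorder.sign_off())"; python3 st.py
```

```text
the job is handed in; nothing more can be done
None
the job is handed in; nothing more can be done
```

I cleared the corner with the blow gun, pressed the printing block into it, and handed the job in at about 18.6 s of the 64 s allowed. The hand-in gave no verdict.

- **Blow gun:** I squeezed the trigger fully (jaws closed to about 35 mm) and held it for at least 1.3 s. A picture afterwards showed the trigger back in its released position.
- **Block:** I gripped it across its 60 mm width, set it on the board lino face up, and slid it against both fences.
- **Last readings:** The arm pushes with about 20 N towards the long fence and 25 N towards the short one, plus about 8 N down. It did not move when pushed harder, and the grip is set at 50 N.
- **Position and angle:** The gripper is within about 1 mm of where the camera fit puts the block's place. It is square to the fences to about 0.01° of that fit, and tilted about 0.3°.
- **Other items:** Nothing else on the table looked moved in the last picture; I did not measure this.

**Uncertain:**
- The two cameras disagreed by 2–3 mm on positions along y.
- The block stuck on the board partway along the short-fence slide until I eased the downward force.
- The force on each fence is inferred from the wrist reading, so some of it may be friction.

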